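# Find the rocking corner of a balance plate and press its shim tab flat

### The arm

A 6-joint arm with a two-finger parallel gripper is mounted at the origin on a cart in front of the work surface, level with it; the furniture and walls round the work are solid. World frame = base frame: x ahead of the robot, y to its left, z up, the work surface at z = 0. Lengths are in mm, angles in degrees, forces in N, time in s.
With the tool pointing down it reaches from about 350 to 875 mm from the base axis. Payload 4.2 kg.
Tool frame: the origin (TCP) lies at the very end of the fingers, on their centre line; the grasp point (between the pads) lies grasp_offset behind it (grasp_offset is the distance from the TCP to the grasp point, in mm); z points along the fingers, y is the direction in which the jaws open and shut (so a half turn about z gives the same grasp; the last joint's range is limited). The gripper opens to 85 mm and grips with 20 to 120 N. Pads are 22 mm wide; open, the fingers measure 114 mm over their backs; the gripper's body (76 mm by 85 mm) begins 54 mm behind the grasp point. The pads swing forward as they close: fully open they stand 13 mm farther back than shut.
Start: joints at [-58.923, 22.042, 0.453, 0, -68.411, -14.817], TCP at [175.02, -599.973, 231.312] pointing down, gripper open.
Joint ranges: [-179.83, 179.83], [-69.29, 118.12], [-61.27, 80.66], [-181.25, 117.63], [-171.15, -9.14], [-177.46, 177.46]. Speed limits (degrees/s): [159.86, 159.86, 180, 180, 180, 180].

### API

Orientations are given as [roll, pitch, yaw] about the fixed x, y, z axes, in that order (R = Rz(yaw) Ry(pitch) Rx(roll)).
In Python, from bench import movep, move_l, movej, release, close_gripper, sleep, inverse_kinematics, camera, PlanningError, finish_job, boxes_of, cut_out, read_t, read_q, read_qd, read_tau, read_eef_pos, read_tcp_rot, read_ft_force, read_wrist_torque, read_opening, grasp_offset gives the robot as it stands. Calls block until the motion is done:
- movep(position, orientation): joint-space move of the TCP to a pose.
- move_l(position, attitude=None, feed=150, until_force=None): straight line of the TCP; attitude=None keeps the orientation; feed is the mean speed in mm/s. With until_force (N) it stops when the force on the tool has changed by that much, and returns True; else False.
- movej(angles): joint-space move.
- release() and close_gripper(): open the fingers fully, or close them until they stop; the grip force is fixed at half the most.
- sleep(seconds).
- inverse_kinematics(position, orientation): joint angles nearest the present ones, or None.
- camera(name): name is "scene" or "top" or "wrist"; returns a dict with "frame" (400x640x3 uint8, red, green, blue), "z_map" (400x640 float32, mm along the optical axis (not along the pixel's ray), 0 where there is no reading), "vfov" (degrees; the focal length in pixels is half the picture's height over the tangent of half this angle, whatever the lens; pixels are square), "cx", "cy" (the principal point, pixels), "k1" (the pictures are not rectified: a ray, as slopes to the right and down, at radius r is drawn at 1 + k1 r^2 times it, then the intrinsics apply), "rvec" (rotation vector, rad) and "tvec" (3), from world to camera coordinates, as OpenCV has them. Camera axes: x right, y down, z forward; pixel columns grow to the right and rows downward; lengths in mm; the calibration is good to about 2 mm. A picture is of the moment at which its call begins.
A pose or a line that the arm cannot do raises PlanningError and nothing moves.
- finish_job(): hands the job in, once; it reports no verdict.
Trained networks look in the newest picture that a camera, given by its name, has taken for a name from the list of things; names that differ only in an ending like _2 or _b are one class to them, and where a whole thing is asked for, a point or a joint stands for the part that bears it (a point fixed in the world has none). Each returns a list of dicts, best first, with "conf" (0 to 1); they miss things now and then, are a little off and sometimes report something else, mostly with a low value. They report only what shows in the picture. A call takes as long as a camera call. They do not tell look-alikes from the thing itself.
- boxes_of(camera, label): "box" ([left, top, right, bottom] in pixels, round what is visible of it).
- cut_out(camera, label): "pixels" (400x640 bool, what is visible of it) and "box" ([left, top, right, bottom] in pixels, round what is visible of it).
Readings, each from a call of its own:
- read_t(): time.
- read_q(): joint angles.
- read_qd(): joint speeds.
- read_tau(): joint torques, N m.
- read_eef_pos(): TCP position.
- read_tcp_rot(): TCP orientation.
- read_ft_force(): force on the tool from outside, world axes, zero at the start.
- read_wrist_torque(): the same for the moment, N m.
- read_opening(): opening from 0.0 (shut) to 1.0 (fully open).
Only numpy, scipy, OpenCV 4.12 (cv2) and the standard library are available. Lean on these libraries where they do the work, as an engineer would, in place of code of your own. Each camera call takes 0.05 s, during which the arm holds its last target.

### The job

The steel plate in the levelling stand rocks: one of its four corners gives under a finger and springs back, the other three are firm. With the fingertips, press down on the corners one after another until you find the one that gives, then press the raised metal shim tab beside that corner down flat so that the plate sits level, and leave the other three tabs up. Only touch and press: lift nothing, and leave the jar, the bottle and the tape roll where they stand.

Things in the scene. Friction and masses are not known exactly. Their poses are not given: they have to be found in the camera images.
- stand: grey levelling stand fixed to the table: a pan 196 (x) x 166 (y) x 31 mm with four shoulders that reach out to y = +-137 mm. Origin: centre of its underside, on the table; z up. Corners and tabs are numbered in its frame: 1 at (+x, +y), 2 at (+x, -y), 3 at (-x, -y), 4 at (-x, +y).
- plate: loose 1.5 kg steel plate, 170 (x) x 140 (y) x 8 mm, in the stand's pan (2.5 mm play). Origin: centre of its underside, 26 mm up when level; axes as the stand's. Three corners rest firm on hidden pads. One (a different one each start) has too thin a pad and is held level by light springs: 2 to 4 N sink it 5 mm to a hard stop; it springs back when let go.
- corner_1 (a point): where to press corner 1 (+x, +y): centre of the top of a flat boss, 24 mm across and 2 mm high, right above the pad, at x, y = +-68, +-54 mm in the plate's frame; 36 mm above the table when the plate is level.
- corner_2 (a point): where to press corner 2 (+x, -y): centre of the top of a flat boss, 24 mm across and 2 mm high, right above the pad, at x, y = +-68, +-54 mm in the plate's frame; 36 mm above the table when the plate is level.
- corner_3 (a point): where to press corner 3 (-x, -y): centre of the top of a flat boss, 24 mm across and 2 mm high, right above the pad, at x, y = +-68, +-54 mm in the plate's frame; 36 mm above the table when the plate is level.
- corner_4 (a point): where to press corner 4 (-x, +y): centre of the top of a flat boss, 24 mm across and 2 mm high, right above the pad, at x, y = +-68, +-54 mm in the plate's frame; 36 mm above the table when the plate is level.
- tab_1_press (a point): point on the upper face of corner 1's shim tab, 42 mm out from its hinge; moves with the tab, 58 mm above the table when raised, 38.5 mm when flat. The tab is a steel leaf 26 x 54 x 4 mm, hinged at x, y, z = +-68, +-82.5, 36.5 mm in the stand's frame, sloping up and outward. To flatten it press straight down about 38 mm out from the hinge.
- tab_1 (a joint): angle of the shim tab of corner 1: 0 raised, 0.5 rad pressed fully flat (end stop). Takes 5 to 10 N, stays where it is left. Going flat, it raises that corner's pad by 5 mm: at the rocking corner this just fills the gap; at a firm corner it would jack the plate out of level.
- tab_2_press (a point): point on the upper face of corner 2's shim tab, 42 mm out from its hinge; moves with the tab, 58 mm above the table when raised, 38.5 mm when flat. The tab is a steel leaf 26 x 54 x 4 mm, hinged at x, y, z = +-68, +-82.5, 36.5 mm in the stand's frame, sloping up and outward. To flatten it press straight down about 38 mm out from the hinge.
- tab_2 (a joint): angle of the shim tab of corner 2: 0 raised, 0.5 rad pressed fully flat (end stop). Takes 5 to 10 N, stays where it is left. Going flat, it raises that corner's pad by 5 mm: at the rocking corner this just fills the gap; at a firm corner it would jack the plate out of level.
- tab_3_press (a point): point on the upper face of corner 3's shim tab, 42 mm out from its hinge; moves with the tab, 58 mm above the table when raised, 38.5 mm when flat. The tab is a steel leaf 26 x 54 x 4 mm, hinged at x, y, z = +-68, +-82.5, 36.5 mm in the stand's frame, sloping up and outward. To flatten it press straight down about 38 mm out from the hinge.
- tab_3 (a joint): angle of the shim tab of corner 3: 0 raised, 0.5 rad pressed fully flat (end stop). Takes 5 to 10 N, stays where it is left. Going flat, it raises that corner's pad by 5 mm: at the rocking corner this just fills the gap; at a firm corner it would jack the plate out of level.
- tab_4_press (a point): point on the upper face of corner 4's shim tab, 42 mm out from its hinge; moves with the tab, 58 mm above the table when raised, 38.5 mm when flat. The tab is a steel leaf 26 x 54 x 4 mm, hinged at x, y, z = +-68, +-82.5, 36.5 mm in the stand's frame, sloping up and outward. To flatten it press straight down about 38 mm out from the hinge.
- tab_4 (a joint): angle of the shim tab of corner 4: 0 raised, 0.5 rad pressed fully flat (end stop). Takes 5 to 10 N, stays where it is left. Going flat, it raises that corner's pad by 5 mm: at the rocking corner this just fills the gap; at a firm corner it would jack the plate out of level.
- sample_jar: bystander: white plastic jar with white cap, 48 mm across, 62 mm high, upright; origin at the centre of its underside.
- reagent_bottle: bystander: small bottle with white cap, 43 mm across, 86 mm high, upright; origin at the centre of its underside.
- tape_roll: bystander: roll of brown tape lying flat, 93 mm across, 48 mm high; origin at the centre of its underside.
Mind the look-alikes: they are no part of the job. There is more than one size of the plate; the job needs the largest.

How it is judged:
By the outcome, as a careful person would: the job done as asked, in the order asked, and still so for the second after the job is handed in, with the robot touching nothing.
It also fails if it takes over 56 s, if anything falls off the work surface, if the arm or the gripper's body presses on something with over 40 N, if the wrist force passes 120 N, or if a joint passes its speed limit or range.

## Working session

There is one attempt and no reset: what is moved stays moved. The work goes in short steps, each a Python script; the robot and the scene stay as the last script left them, time stands still between calls to the robot, and variables do not carry over. Pictures are saved under pics/ and viewed, and the job is handed in when it is done.

```bash
mkdir -p pics; ls; python3 - <<'E'
from bench import *
import cv2
print(read_t(),read_eef_pos(),read_tcp_rot(),read_opening(),grasp_offset)
for n in("scene","top"):
    c=camera(n); cv2.imwrite(f"pics/{n}0.png",c["frame"][:,:,::-1])
    print(n,c["vfov"],c["cx"],c["cy"],c["k1"],c["rvec"],c["tvec"])
    for l in("stand","plate"):
        print(l,[(round(d["conf"],2),d["box"]) for d in boxes_of(n,l)])
E
```

```text
pics
0.0 [ 174.85646909 -599.45819874  230.25640186] [ 1.79880686e+02 -5.70398855e-03 -1.63751835e+02] 0.997722216692372 18.700000000000003
scene 44.31390784396841 319.7715412419603 206.6175516095616 -0.13056404433523872 [ 0.56348558 -2.61728155  1.21366469] [ 491.05435859  175.94828518 1044.74894577]
stand [(0.65, [253.7, 169.5, 365.7, 270.7])]
plate [(0.96, [297.3, 137.4, 349.9, 161.9]), (0.73, [291.2, 294.7, 376.1, 358.7]), (0.6, [269.0, 185.3, 356.5, 242.8])]
top 56.20805134265029 314.8892599400831 197.6099612842196 -0.04861479892988282 [ 2.17248481 -2.1491075   0.17909024] [ -30.22436206  573.09959567 1041.65819633]
stand [(0.95, [254.0, 166.6, 351.3, 234.4]), (0.59, [277.9, 172.0, 327.6, 234.6])]
plate [(0.96, [380.5, 148.1, 423.3, 196.8]), (0.65, [186.7, 235.3, 241.8, 291.9]), (0.58, [277.2, 173.2, 327.8, 234.6])]
```

View pics/scene0.png

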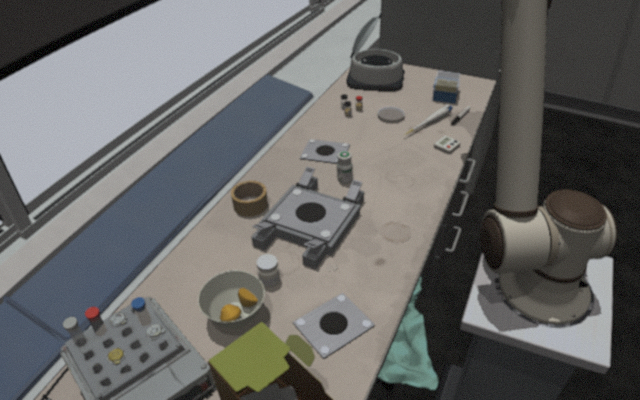

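View pics/top0.png

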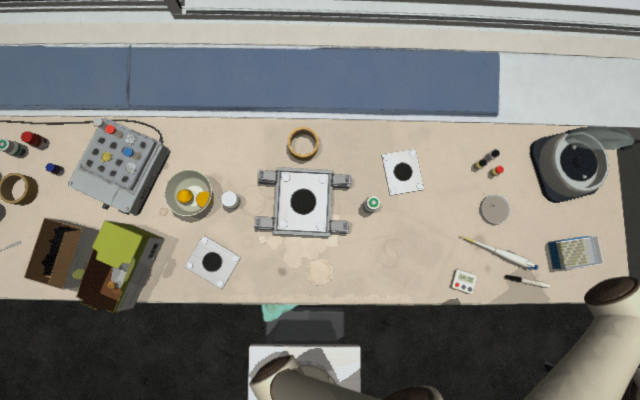

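```bash
cat > h.py <<'E'
from bench import *
import cv2, numpy as np
def K(c):
    f=200/np.tan(np.radians(c["vfov"]/2)); return np.array([[f,0,c["cx"]],[0,f,c["cy"]],[0,0,1.]])
def cloud(c):
    v,u=np.mgrid[:400,:640]; p=np.stack([u,v],-1).reshape(-1,1,2).astype(float)
    n=cv2.undistortPoints(p,K(c),np.array([c["k1"],0,0,0,0.])).reshape(400,640,2)
    z=c["z_map"].astype(float); P=np.dstack([n[...,0]*z,n[...,1]*z,z])
    R=cv2.Rodrigues(np.array(c["rvec"],float))[0]
    W=(P-np.array(c["tvec"]).ravel())@R; W[z<=0]=np.nan; return W
def pixplane(c,uv,h):
    n=cv2.undistortPoints(np.array(uv,float).reshape(-1,1,2),K(c),np.array([c["k1"],0,0,0,0.])).reshape(-1,2)
    R=cv2.Rodrigues(np.array(c["rvec"],float))[0]; o=-R.T@np.array(c["tvec"],float).ravel()
    d=np.c_[n,np.ones(len(n))]@R; return o+d*((h-o[2])/d[:,2])[:,None]
def proj(c,P):
    return cv2.projectPoints(np.array(P,float).reshape(-1,1,3),np.array(c["rvec"],float),np.array(c["tvec"],float),K(c),np.array([c["k1"],0,0,0,0.]))[0].reshape(-1,2)
E
python3 - <<'E'
from h import *
c=camera("top"); W=cloud(c)
img=c["frame"]
for l in("sample_jar","reagent_bottle","tape_roll"):
    for d in cut_out("top",l)[:3]:
        m=d["pixels"]; P=W[m]; P=P[P[:,2]>15]; print(l,round(d["conf"],2),d["box"],np.nanmedian(P,0).round(),np.nanmax(P[:,2]).round() if len(P) else 0)
m=cut_out("top","stand")[0]; P=W[m["pixels"]]; print(m["box"],np.nanmedian(P,0),np.nanpercentile(P,[1,99],0))
print("dark disc",W[202,303],W[262,212],W[172,403], W[200,330])
x=img[150:250,230:390]; cv2.imwrite("pics/crop.png",cv2.resize(x,None,fx=5,fy=5,interpolation=2)[:,:,::-1])
# plate sizes
for d in cut_out("top","plate"):
    P=W[d["pixels"]]; P=P[np.isfinite(P).all(1)]; print(d["conf"],cv2.minAreaRect(P[:,:2].astype(np.float32)),np.median(P[:,2]))
E
```

```text
sample_jar 0.62 [224.0, 190.5, 242.1, 207.1] [562. 213.  60.] 66.0
sample_jar 0.3 [288.3, 126.1, 317.7, 159.9] [741.  13.  46.] 53.0
reagent_bottle 0.74 [361.6, 195.8, 381.3, 215.3] [ 551. -179.   83.] 91.0
reagent_bottle 0.63 [254.3, 212.4, 272.5, 229.0] [501. 122.  52.] 67.0
reagent_bottle 0.34 [333.8, 226.1, 346.8, 230.5] [492. -93.  53.] 67.0
tape_roll 0.74 [288.1, 128.2, 315.9, 159.0] [733.  13.  46.] 53.0
tape_roll 0.4 [362.6, 195.3, 378.2, 213.2] [ 551. -179.   83.] 91.0
[255.3, 169.4, 351.4, 232.8] [563.44065182  13.27980031  32.63867706] [[ 466.0827486  -120.74637427    1.08972211]
 [ 661.84638703  145.3176559    65.16405726]]
dark disc [560.59908518  10.16406941  37.19410845] [385.62435023 271.65367668   9.38240557] [ 660.31212031 -292.16475268    5.70256079] [568.37394143 -68.45765785  30.05158234]
0.87 ((386.73284912109375, 272.5970458984375), (129.45021057128906, 107.59700775146484), 60.17993927001953) 6.4532786151949555
0.85 ((662.1346435546875, -289.1791076660156), (128.7057647705078, 106.63458251953125), 9.929905891418457) 6.84362937271979
```

View pics/crop.png

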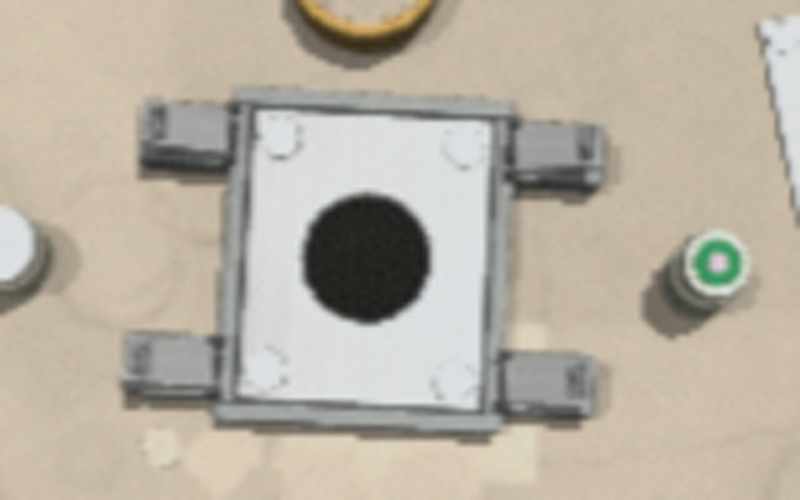

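```bash
python3 - <<'E'
from h import *
c=camera("top")
uv=np.array([(283,135),(466,148),(266,370),(455,383),(367,258)])/5+[230,150]-0.4
P=pixplane(c,uv,36); print(P.round(1)); print(P[:4].mean(0), np.linalg.norm(P[0]-P[1]),np.linalg.norm(P[0]-P[2]),np.linalg.norm(P[1]-P[3]))
close_gripper(); print(read_opening(),read_eef_pos())
for yaw in(-180,-90,0,90):
    q=inverse_kinematics([545,12,330],[180,0,yaw]); print(yaw,q)
movep([520,12,330],[180,0,-180])
print(read_t(),read_eef_pos(),read_tcp_rot(),read_ft_force())
c=camera("wrist");cv2.imwrite("pics/w0.png",c["frame"][:,:,::-1]); print(c["vfov"],c["rvec"],c["tvec"])
W=cloud(c); print([ (d["conf"],d["box"]) for d in boxes_of("wrist","stand")])
E
```

```text
[[634.9  60.2  36. ]
 [628.7 -46.8  36. ]
 [497.6  67.3  36. ]
 [491.3 -41.3  36. ]
 [563.1  10.2  36. ]]
[563.10717673   9.85181753  36.        ] 107.17453752740506 137.5157417865549 137.48039426897233
0.0020208050853933904 [ 175.03648372 -599.98564737  231.31732349]
-180 [ 1.83073893e+01  1.10749236e+01 -8.67120706e-01 -2.54444375e-14
 -7.80579557e+01 -1.08307389e+02]
-90 [ 18.3073893   11.07492356  -0.86712071   0.         -78.05795573
 -18.3073893 ]
0 [ 1.83073893e+01  1.10749236e+01 -8.67120706e-01  2.54444375e-14
 -7.80579557e+01  7.16926107e+01]
90 [ 18.3073893   11.07492356  -0.86712071   0.         -78.05795573
 161.6926107 ]
3.9333 [520.00534114  11.42597463 329.85087262] [-1.79990417e+02 -1.74975096e-02  1.79944706e+02] [-0.12055701 -0.25136486  0.06069625]
67.35699649665959 [-2.07477416 -2.07409211 -0.28695764] [ -11.50181218 -562.43311472  332.75778443]
[(0.89, [228.3, 121.8, 424.9, 253.9])]
```

View pics/w0.png

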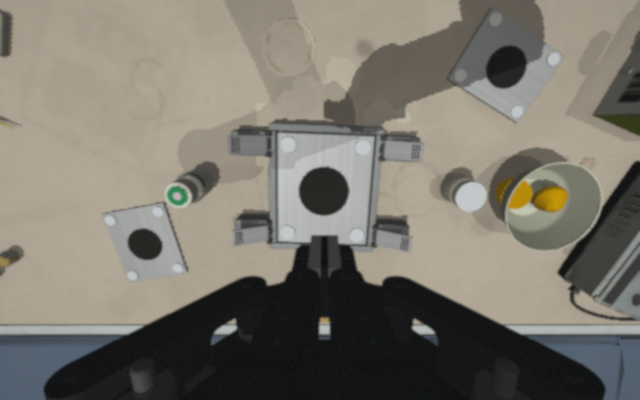

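```bash
python3 - <<'E'
from h import *
c=camera("wrist"); im=c["frame"]
x=cv2.resize(im[110:270,220:440],None,fx=3.6,fy=3.6,interpolation=2)
cv2.imwrite("pics/w0c.png",x[:,:,::-1])
g=im[...,1]
cs=[]
for u,v in [(288,144),(362,147),(278,234),(358,238)]:
    a=g[v-13:v+14,u-13:u+14]; 
    t=a>np.percentile(a,78); n,l,s,ce=cv2.connectedComponentsWithStats(t.astype(np.uint8))
    k=l[13,13] if l[13,13] else 1+np.argmax(s[1:,4]); cs.append(ce[k]+[u-13,v-13]); print(s[k],cs[-1])
P=pixplane(c,cs,36);print(P.round(1),P.mean(0))
W=cloud(c); print([W[int(v),int(u)].round(1) for u,v in cs])
for a,b in((0,1),(2,3),(0,2),(1,3)): print(np.linalg.norm(P[a]-P[b]))
E
```

```text
[  6   7  14  14 159] [287.42138365 144.42138365]
[  7   7  15  14 158] [362.68987342 147.32911392]
[ 15   6  12  13 136] [286.11764706 232.98529412]
[  4   4  15  14 159] [356.16981132 235.33333333]
[[493.2 -41.4  36. ]
 [497.4  67.1  36. ]
 [630.  -48.   36. ]
 [634.   61.6  36. ]] [563.6359125    9.83879682  36.        ]
[array([492.6, -42. ,  35.2]), array([496.9,  66.1,  35.8]), array([628.5, -48.2,  35.6]), array([632.8,  61.1,  37.5])]
108.54267601416716
109.6643818639864
136.9906094226226
136.7493608560957
```

View pics/w0c.png

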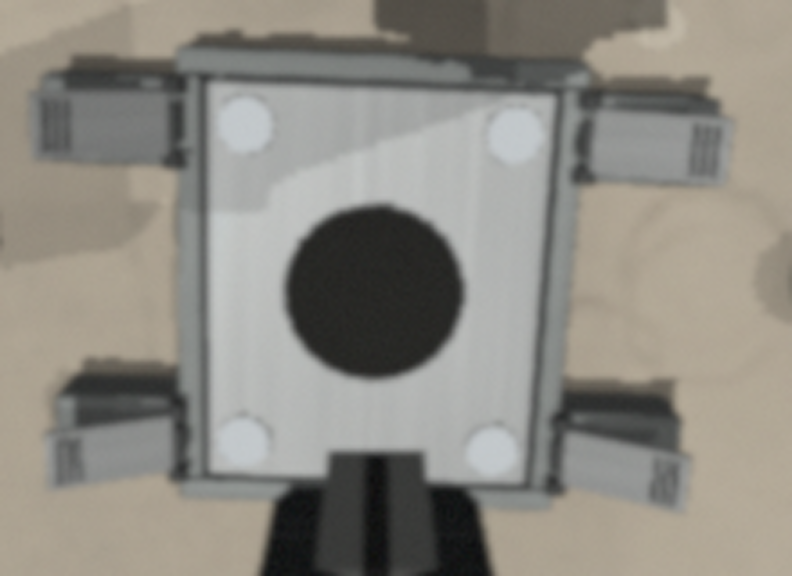

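```bash
cat >> h.py <<'E'
C=np.array([563.4,9.9]); YAW=-2.6; O=[180,0,180+YAW]
def S(x,y):
    a=np.radians(YAW); return C+np.array([[np.cos(a),-np.sin(a)],[np.sin(a),np.cos(a)]])@[x,y]
E
python3 - <<'E'
from h import *
for i,(x,y) in {1:(68,54),2:(68,-54),3:(-68,-54),4:(-68,54)}.items():
    p=S(x,y)
    movep([*p,90],O); move_l([*p,46],feed=120); sleep(.2)
    z0=read_ft_force()[2]
    r=move_l([*p,27],feed=14,until_force=8)
    z=read_eef_pos(); f=read_ft_force()[2]-z0
    print(i,p.round(1),r,z.round(2),round(f,2),round(read_t(),2),flush=True)
    move_l([*p,90],feed=150)
    if z[2]<20: break
E
```

```text
1 [633.8  60.8] True [633.76  60.74  36.13] 4.01 6.65
2 [628.9 -47.1] True [628.83 -47.18  36.07] 3.75 9.2
3 [493. -41.] True [492.68 -41.36  31.8 ] 6.37 12.02
4 [497.9  66.9] True [497.87  66.91  36.04] 4.98 14.59
```

```bash
python3 - <<'E'
from h import *
p=S(-68,-120.5)
movep([*p,95],O); move_l([*p,66],feed=120); sleep(.2)
z0=read_ft_force()[2]
for k in(1,):
    r=move_l([*p,35],feed=15,until_force=28)
    print(r,read_eef_pos().round(2),round(read_ft_force()[2]-z0,2),round(read_t(),2),flush=True)
    sleep(.2); print(read_eef_pos().round(2),read_ft_force()[2]-z0)
move_l([*p,110],feed=150)
q=S(-68,-54)
movep([480,10,330],O)
c=camera("wrist");cv2.imwrite("pics/w1c.png",cv2.resize(c["frame"][90:290,180:460],None,fx=2.8,fy=2.8,interpolation=2)[:,:,::-1])
W=cloud(c)
for n,(x,y) in enumerate([(68,42),(68,-42),(-68,-42),(-68,42)],1):
    for r in(10,30,36,38,40):
        P=[*S(x,np.sign(y)*(82.5+r)),50 if n!=3 else 38.5]
        u,v=proj(c,P)[0].round().astype(int); print(n,r,W[v,u].round(1))
print(read_t())
E
```

```text
False [ 490.29 -107.54   37.84] 25.92 18.65
[ 490.3  -107.55   37.82] 25.804249159279294
1 10 [639.   99.8  43.6]
1 30 [634.4 117.6  53.9]
1 36 [633.6 123.2  55.9]
1 38 [632.2 125.5  58.7]
1 40 [632.3 127.   58.7]
2 10 [629.7 -86.7  45.3]
2 30 [ 623.9 -104.3   54.8]
2 36 [ 621.5 -109.2   58.9]
2 38 [ 621.4 -110.7   59. ]
2 40 [ 620.7 -111.9   60.2]
3 10 [491.1 -78.8  39.5]
3 30 [490.2 -99.3  39.2]
3 36 [ 489.9 -105.1   39.4]
3 38 [ 490.1 -107.    38. ]
3 40 [ 489.6 -109.4   39.6]
4 10 [501.2 106.7  45.5]
4 30 [500.1 124.4  54.8]
4 36 [500.1 129.6  56.1]
4 38 [499.8 130.7  57.5]
4 40 [499.6 133.   59. ]
20.5333
```

View pics/w1c.png

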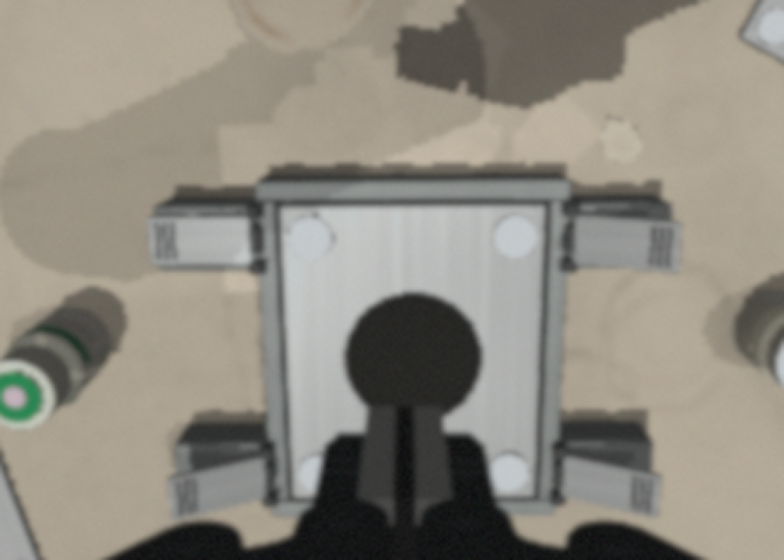

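Tab 3, at about (200,240) in this enlarged crop, reads flat at about 39 mm along its length. The other three tabs still slope up to 57–60 mm. I'll press corner 3 once more to check it is firm now.

```bash
python3 - <<'E'
from h import *
p=S(-68,-54)
movep([*p,90],O); move_l([*p,46],feed=120); sleep(.2)
z0=read_ft_force()[2]
r=move_l([*p,29],feed=14,until_force=8)
print(r,read_eef_pos().round(2),read_ft_force()[2]-z0)
move_l([*p,110],feed=150); movep([480,10,330],O); sleep(.3)
c=camera("wrist"); W=cloud(c)
for x,y in[(68,54),(68,-54),(-68,-54),(-68,54)]:
    u,v=proj(c,[*S(x,y),36])[0].round().astype(int); print(np.nanmedian(W[v-2:v+3,u-2:u+3,2]).round(1))
u,v=proj(c,[*S(-68,-122.5),38.5])[0].round().astype(int); print("tab3",np.nanmedian(W[v-2:v+3,u-2:u+3,2]))
print(read_t(),read_ft_force()); finish_job()
E
```

```text
True [492.94 -41.01  35.95] 5.482594162252654
37.0
37.1
36.6
36.0
tab3 39.59005301521153
24.8917 [ 0.47893338  0.10871659 -0.05980104]
the job is handed in; nothing more can be done
```

The rocking corner was corner 3. I pressed its shim tab flat, the plate now sits level, and I handed the job in at about 25 s of the 56 s allowed.

- **Finding the corner:** I pressed all four corners with the closed fingertips. Corners 1, 2 and 4 stopped firm at 36.0–36.1 mm. Corner 3 sank to 31.8 mm.
- **Flattening the tab:** I pressed tab 3 down to 37.8 mm with about 26 N. The move did not reach its 28 N stop setting or its 35 mm target. The tab reads about 39 mm along its whole length (38.5 mm is flat).
- **Last checks:** Pressed again, corner 3 was firm at 35.95 mm. The depth camera reads all four corner bosses at 36–37 mm. After flattening tab 3, the camera showed tabs 1, 2 and 4 still up at about 57–60 mm.
- **Corner numbering:** The stand looks the same turned half round, so I took its +x as pointing away from the robot. If it is the other way, the numbers change but the corner and tab still match.
- **Bystanders:** The jar, bottle and tape roll were not touched. I did not measure their positions again at the end. The bottle's cap looks green and white in the pictures, not plain white as described.

No check failed.

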